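Index the sink-side turntable to its next hole

ROBOT

A 6-joint arm with a two-finger parallel gripper is mounted at the origin on the work surface. World frame = base frame: x ahead of the robot, y to its left, z up, the work surface at z = 0. Lengths are in m, angles in degrees, forces in N, time in s.
With the tool pointing down it reaches from about 0.4 to 0.825 m from the base axis. Payload 7 kg.
Tool frame: the origin (TCP) lies midway between the tips of the shut fingers; the grasp point (between the pads) lies 19 mm behind it; z points along the fingers, y is the direction in which the jaws open and shut (so a half turn about z gives the same grasp; the last joint's range is limited). The gripper opens to 88 mm and grips with 3 to 60 N. Pads are 19 mm wide; open, the fingers measure 130 mm over their backs; the gripper's body (78 mm by 193 mm) begins 47 mm behind the grasp point.
Start: joints at [-48.466, 20.546, 0.682, 0, -70.136, -16.507], TCP at [0.286, -0.612, 0.227] pointing down, gripper open.
Joint ranges: [-176.03, 176.03], [-82.01, 121.73], [-58.28, 71.71], [-173.87, 95.51], [-174.79, -0.11], [-173.66, 173.66]. Speed limits (degrees/s): [136.94, 136.94, 172.46, 180, 180, 180].

INTERFACE

Orientations are given as a 3x3 rotation matrix whose columns are the frame's x, y, z axes.
In Python, from rig import robot gives the robot as it stands. Calls block until the motion is done:
- robot.goto(position, orientation): joint-space move of the TCP to a pose.
- robot.servo_line(position, ori=None, speed=0.15): straight line of the TCP; ori=None keeps the orientation; speed is the mean speed in m/s.
- robot.movej(angles): joint-space move.
- robot.move_gripper(opening): opening from 0.0 (shut) to 1.0 (fully open); the grip force is fixed at half the most; returns when the fingers have stopped.
- robot.dwell(seconds).
- robot.ik(position, orientation): joint angles nearest the present ones, or None.
- robot.grab_frame(name): name is "scene" or "top"; returns (picture, depth): 384x512x3 uint8, red, green, blue; 384x512 float32, m along the optical axis (not along the pixel's ray), 0 where there is no reading.
- robot.camera_info(name): a dict with "vfov" (degrees; the focal length in pixels is half the picture's height over the tangent of half this angle, whatever the lens; pixels are square), "cx", "cy" (the principal point, pixels), "view" (4x4, takes a point from world to camera coordinates). Camera axes: x right, y down, z forward; pixel columns grow to the right and rows downward; lengths in m; the calibration is good to about 2 mm. A picture is of the moment at which its call begins. camera_info takes no time and is no camera call.
A pose or a line that the arm cannot do raises robot.Unreachable and nothing moves.
- robot.job_done(): hands the job in, once; it reports no verdict.
Readings, each from a call of its own:
- robot.read_t(): time.
- robot.read_qpos(): joint angles.
- robot.read_qvel(): joint speeds.
- robot.read_effort(): joint torques, N m.
- robot.read_position(): TCP position.
- robot.read_tcp_rot(): TCP orientation.
- robot.read_force(): force on the tool from outside, world axes, zero at the start.
- robot.read_ft_torque(): the same for the moment, N m.
- robot.read_grip_width(): opening from 0.0 (shut) to 1.0 (fully open).
Only numpy, scipy, OpenCV 4.12 (cv2) and the standard library are available. Lean on these libraries where they do the work, as an engineer would, in place of code of your own. Each camera call takes 0.05 s, during which the arm holds its last target. There are 200 camera calls.

TASK

Turn the crate turntable by the sink on by exactly one hole, anticlockwise seen from above: pull its spring plunger up by the knob, swing the platter round with it, then let go so that the pin drops fully home in the next hole and the platter is locked. The holes were drilled by hand and are not evenly spaced, so feel for the hole and never force or jam the pin against the index plate. Keep the two crates stacked in the middle of the platter and leave the other things on the slab alone.

Things in the scene. Friction and masses are not known exactly. Their poses are not given: they have to be found in the camera images.
- stand: fixed stand: dark steel disc 348 mm across carrying a metal index ring (radius 133 to 167 mm, top 33 mm above the slab) with 8 slots (holes) 13 mm wide on a 150 mm radius. The pin starts in the hole on the stand's +x axis; the next one anticlockwise is 0.785 rad on, give or take 0.2 (drilled by hand): find it by feel. Origin: underside centre, on the turning axis, z up
- spindle: fixed spindle under the platter, same origin and axes as the stand; it carries the platter and plunger. The force between it with these and the stand is the pin's force on the index ring: about 7 N when the pin rests on the ring under its spring; it must stay below 25 N
- platter_top (a point): centre of the wooden platter's top (252 mm across), on the turning axis, 52 mm above the slab; its x axis points to the knob. A steel arm 30 mm wide, top 52 mm high, reaches out to radius 172 mm and carries the plunger's guide boss, 22 mm across, top 66 mm high, at 150 mm radius
- platter (a joint): turning angle of the platter, rad, anticlockwise seen from above positive; 0 at the start. Its bearing drags slightly (about 2 N at the knob) and it stays where it is left
- plunger (a joint): how far the plunger is pulled up, m: 0 = fully home, 7 mm deep in a hole; 0.007 (0.008 near the first hole) = flat pin tip rests on the ring; above 0.009 = clear; 0.018 = upper stop. Spring force 5 N at 0, plus 0.25 N per mm, plus 0.8 N weight. The pin is 10 mm across (1.5 mm play each way in a hole) and drops in by itself, at about 0.2 m/s, when over a hole and let go or only loosely caged
- knob (a point): centre of the plunger's round knob: an upright cylinder 28 mm across and 30 mm tall (point at its mid-height), at 150 mm radius from the turning axis, its centre 91 mm above the slab when the plunger is home. It rises and turns with the plunger and platter; grip it from above by its sides
- crate_low: lower of the two small open plastic crates, 120 x 150 x 55 mm, loose on the middle of the platter; origin: centre of its underside
- crate_up: upper crate, same size, loose, standing on the rim of the lower one (its top is 162 mm above the slab); origin: centre of its underside
- cup: stainless steel cup, 76 mm across, 85 mm tall, on the slab beside the turntable; origin: centre of its underside. Leave alone
- bottle: glass bottle with twist cap, 66 mm across, 180 mm tall, on the slab beside the turntable; origin: centre of its underside. Leave alone
- saucer: ceramic saucer, 140 mm across, 18 mm tall, on the slab beside the turntable; origin: centre of its underside. Leave alone
- spoon: wooden spoon, 220 mm long, lying on the slab beside the turntable; origin: on the slab under its middle. Leave alone

How it is judged:
By the outcome, as a careful person would: the job done as asked, in the order asked, and still so for the second after the job is handed in, with the robot touching nothing.
It also fails if it takes over 45 s, if anything falls off the work surface, if the arm or the gripper's body presses on something with over 40 N, if the wrist force passes 120 N, or if a joint passes its speed limit or range.

## Working session

There is one attempt and no reset: what is moved stays moved. The work goes in short steps, each a Python script; the robot and the scene stay as the last script left them, time stands still between calls to the robot, and variables do not carry over. Pictures are saved under pics/ and viewed, about 8 in all and at most 12, crops included, and the job is handed in when it is done.

```bash
mkdir -p pics; ls; python3 - <<'E'
from rig import robot
import cv2,numpy as np
for n in ("scene","top"):
    p,d=robot.grab_frame(n); cv2.imwrite(f"pics/{n}0.png",p[:,:,::-1]); np.save(f"{n}0.npy",d)
    print(n,robot.camera_info(n))
print(robot.read_t(),robot.read_tcp_rot())
E
```

```text
pics
scene {'vfov': 53.40600708353547, 'cx': 251.6760813254944, 'cy': 191.80395646017547, 'view': array([[ 7.37643266e-01,  6.75190517e-01, -4.21361808e-04,
        -3.97726893e-01],
       [ 5.52060867e-01, -6.03483616e-01, -5.75357562e-01,
        -2.61674538e-01],
       [-3.88730254e-01,  4.24176014e-01, -8.17901888e-01,
         1.54061343e+00],
       [ 0.00000000e+00,  0.00000000e+00,  0.00000000e+00,
         1.00000000e+00]])}
top {'vfov': 52.61898783142023, 'cx': 261.88946596412785, 'cy': 197.08615566561625, 'view': array([[-0.00982349, -0.99990948,  0.00919451, -0.00958875],
       [-0.98269981,  0.00795296, -0.1850347 ,  0.57182869],
       [ 0.18494483, -0.01085313, -0.98268897,  0.98812216],
       [ 0.        ,  0.        ,  0.        ,  1.        ]])}
0.1 [[-9.06148237e-01 -4.22959576e-01 -7.54455841e-04]
 [-4.22960227e-01  9.06147319e-01  1.29712236e-03]
 [ 1.35017813e-04  1.49448996e-03 -9.99998874e-01]]
```

View pics/top0.png

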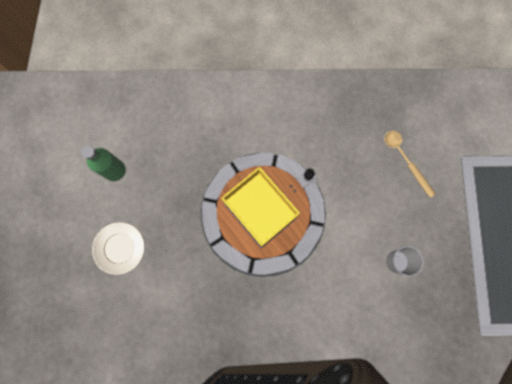

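View pics/scene0.png

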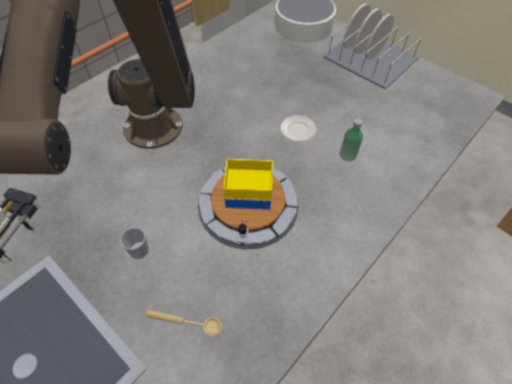

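The top view shows the turntable centre near (264,213) and the knob at (309,174). The next slot anticlockwise is at about (275,160), and image up is +x. Next I rectify the view on the ring plane for measurement.

```bash
cat > h.py <<'E'
import numpy as np,cv2
from rig import robot
def cam(n):
    c=robot.camera_info(n); f=192/np.tan(np.radians(c["vfov"]/2))
    return np.array([[f,0,c["cx"]],[0,f,c["cy"]],[0,0,1]]),np.array(c["view"])
def proj(n,P):
    K,V=cam(n); P=np.atleast_2d(P); q=(P@V[:3,:3].T+V[:3,3])@K.T; return q[:,:2]/q[:,2:]
def unproj(n,uv,z):
    K,V=cam(n); R,t=V[:3,:3],V[:3,3]; o=-R.T@t
    d=np.linalg.inv(K)@np.c_[np.atleast_2d(uv),np.ones(len(np.atleast_2d(uv)))].T; d=(R.T@d).T
    return o+d*((z-o[2])/d[:,2])[:,None]
def cloud(n,d):
    K,V=cam(n); v,u=np.mgrid[:384,:512]
    p=np.stack([(u-K[0,2])/K[0,0]*d,(v-K[1,2])/K[1,1]*d,d],-1); return (p-V[:3,3])@V[:3,:3]
def ortho(n,img,z,c,half=0.2,s=1500):
    # image up=+x, left=+y
    m=int(2*half*s); v,u=np.mgrid[:m,:m]
    P=np.stack([c[0]+half-v/s,c[1]+half-u/s,np.full(u.shape,z)],-1).reshape(-1,3)
    q=proj(n,P).reshape(m,m,2).astype(np.float32); return cv2.remap(img,q[...,0],q[...,1],cv2.INTER_CUBIC)
E
python3 - <<'E'
from h import *
from scipy.optimize import least_squares
for n in("top","scene"):
    img=cv2.imread(f"pics/{n}0.png"); d=np.load(f"{n}0.npy"); P=cloud(n,d)
    c0=unproj("top",[[264,213]],0.033)[0]; print(n,"c0",c0)
    r=np.hypot(P[...,0]-c0[0],P[...,1]-c0[1])
    m=(d>0)&(r<.2)&(abs(P[...,2]-.033)<.006)&(r>.13)
    Q=P[m]; print("ring z",np.median(Q[:,2]),"n",len(Q))
    # outer edge: score annulus
    def cost(p):
        rr=np.hypot(Q[:,0]-p[0],Q[:,1]-p[1]); return -np.sum((rr<.167)&(rr>.133))+ 0
    from scipy.optimize import brute
    g=np.array([[x,y,cost((c0[0]+x,c0[1]+y))] for x in np.arange(-.012,.0121,.001) for y in np.arange(-.012,.0121,.001)])
    b=g[g[:,2]<=g[:,2].min()*.998][:,:2].mean(0)+c0[:2]; print("centre",b,g[:,2].min())
    r=np.hypot(P[...,0]-b[0],P[...,1]-b[1])
    k=(d>0)&(r>.13)&(r<.175)&(P[...,2]>.09)&(P[...,2]<.115)
    K=P[k]; print("knob",len(K),K.mean(0),np.median(K,0),"max z",K[:,2].max(), K.min(0),K.max(0))
    k=(d>0)&(r<.12)&(P[...,2]>.15)&(P[...,2]<.175); K=P[k]; print("crate top",K.mean(0),cv2.minAreaRect(K[:,:2].astype(np.float32)))
    np.save(f"c_{n}.npy",b)
    cv2.imwrite(f"pics/ortho_{n}.png",ortho(n,img,.033,b))
E
```

```text
top c0 [ 0.53155431 -0.02023861  0.033     ]
ring z 0.03307480780014622 n 3867
centre [ 0.53455431 -0.01673861] -3657.0
knob 100 [ 0.62205225 -0.13564717  0.10436178] [ 0.62118816 -0.13607065  0.1055897 ] max z 0.1107083840279705 [ 0.61060654 -0.14939316  0.09040813] [ 0.6354139  -0.12349746  0.11070838]
crate top [ 0.53603266 -0.0088066   0.16034053] ((0.5312263369560242, -0.008152417838573456), (0.1502351462841034, 0.11993658542633057), 39.71635055541992)
scene c0 [ 0.53155431 -0.02023861  0.033     ]
ring z 0.033296416408901686 n 1809
centre [ 0.53455431 -0.01657194] -1697.0
knob 76 [ 0.62602887 -0.13836483  0.10354043] [ 0.62646912 -0.13868261  0.10484107] max z 0.11074803325056802 [ 0.61189462 -0.1511448   0.09039576] [ 0.6381091  -0.12276979  0.11074803]
crate top [ 0.53253213 -0.01049522  0.15833698] ((0.5310969352722168, -0.00811392068862915), (0.15007883310317993, 0.12517988681793213), 39.59556198120117)
```

View pics/ortho_top.png

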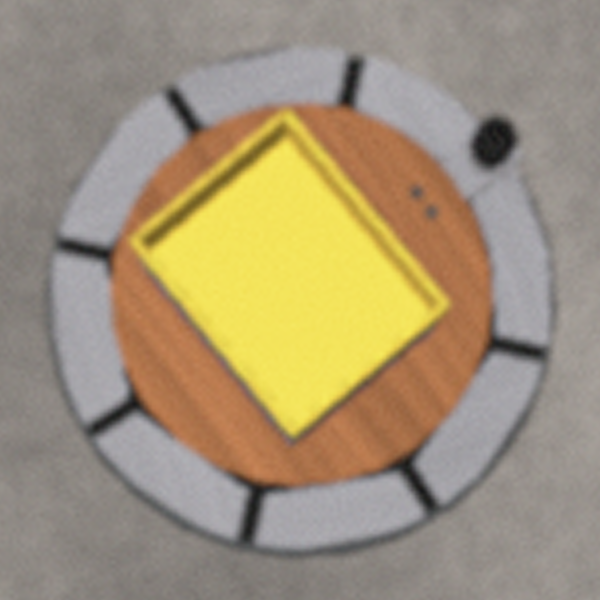

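The rectified picture puts the ring centre at pixel (300.5,298.5). The next slot's midpoint is at (351,80), which is radius 149.8 mm and angle −13.0°. The knob is at about −53.4°, so the step should be close to 40.4° (0.706 rad), inside the stated band. Next I refine the knob position and check reachability.

```bash
cat >> h.py <<'E'
C=np.array([.5355,-.0171])
def rot(phi,s):  # jaws tangential at knob bearing phi (rad)
    y=s*np.array([-np.sin(phi),np.cos(phi),0]); z=np.array([0,0,-1.]); return np.c_[np.cross(y,z),y,z]
def pos(phi,z,r=.15): return np.array([C[0]+r*np.cos(phi),C[1]+r*np.sin(phi),z])
E
python3 - <<'E'
from h import *
for n in("top","scene"):
    P=cloud(n,np.load(f"{n}0.npy")); 
    r=np.hypot(P[...,0]-C[0]-.09,P[...,1]-C[1]+.12)
    K=P[(r<.03)&(P[...,2]>.103)&(P[...,2]<.109)]; c,rad=cv2.minEnclosingCircle(K[:,:2].astype(np.float32))
    for q in (K[:,:2].mean(0),np.array(c)): v=q-C; print(n,len(K),q,"r",np.hypot(*v),"ang",np.degrees(np.arctan2(v[1],v[0])),rad)
f=np.radians(-53.4)
for s in(1,-1):
    for z in (.19,.074,.088): print(s,[None if (q:=robot.ik(pos(f+a,z),rot(f+a,s))) is None else np.round(q,0).tolist() for a in (0,.35,.75,.95)])
for n,h in(("top",.106),("scene",.106)):
    d=cv2.imread(f"pics/{n}0.png"); u=proj(n,pos(f,.106))[0].astype(int)
    cr=d[u[1]-20:u[1]+20,u[0]-20:u[0]+20]; cr=cv2.resize(cr,None,fx=10,fy=10,interpolation=cv2.INTER_CUBIC)
    p=(proj(n,[[*(pos(f,.106)[:2]+.014*np.array([np.cos(t),np.sin(t)])),.106] for t in np.linspace(0,6.28,40)])-u+20)*10+4.5
    cv2.polylines(cr,[p.astype(np.int32)],True,(0,255,0),1); cv2.imwrite(f"pics/k_{n}.png",cr)
cv2.imwrite("pics/k.png",np.hstack([cv2.imread("pics/k_top.png"),cv2.imread("pics/k_scene.png")]))
E
```

```text
top 72 [ 0.62379285 -0.13635275] r 0.1483807460479698 ang -53.48433640297001 0.013624941930174828
top 72 [ 0.62405705 -0.13646153] r 0.1486254548566975 ang -53.42743253413337 0.013624941930174828
scene 49 [ 0.62433119 -0.13743386] r 0.14957011188401392 ang -53.56503095323703 0.014602488838136196
scene 49 [ 0.62292504 -0.13695729] r 0.14835399421009535 ang -53.89263379488018 0.014602488838136196
1 [[5.0, 19.0, -7.0, 0.0, -64.0, -148.0], [8.0, 21.0, -3.0, 0.0, -66.0, -131.0], [13.0, 23.0, -1.0, 0.0, -66.0, -113.0], [15.0, 23.0, -1.0, 0.0, -66.0, -104.0]]
1 [[5.0, 25.0, -15.0, 0.0, -51.0, -148.0], [8.0, 27.0, -11.0, 0.0, -52.0, -131.0], [13.0, 28.0, -8.0, 0.0, -53.0, -113.0], [15.0, 28.0, -8.0, 0.0, -53.0, -104.0]]
1 [[5.0, 24.0, -14.0, 0.0, -52.0, -148.0], [8.0, 26.0, -10.0, 0.0, -54.0, -131.0], [13.0, 27.0, -8.0, 0.0, -55.0, -113.0], [15.0, 28.0, -7.0, 0.0, -55.0, -104.0]]
-1 [[5.0, 19.0, -7.0, 0.0, -64.0, 32.0], [8.0, 21.0, -3.0, 0.0, -66.0, 49.0], [13.0, 23.0, -1.0, 0.0, -66.0, 67.0], [15.0, 23.0, -1.0, 0.0, -66.0, 76.0]]
-1 [[5.0, 25.0, -15.0, 0.0, -51.0, 32.0], [8.0, 27.0, -11.0, 0.0, -52.0, 49.0], [13.0, 28.0, -8.0, 0.0, -53.0, 67.0], [15.0, 28.0, -8.0, 0.0, -53.0, 76.0]]
-1 [[5.0, 24.0, -14.0, 0.0, -52.0, 32.0], [8.0, 26.0, -10.0, 0.0, -54.0, 49.0], [13.0, 27.0, -8.0, 0.0, -55.0, 67.0], [15.0, 28.0, -7.0, 0.0, -55.0, 76.0]]
```

View pics/k.png

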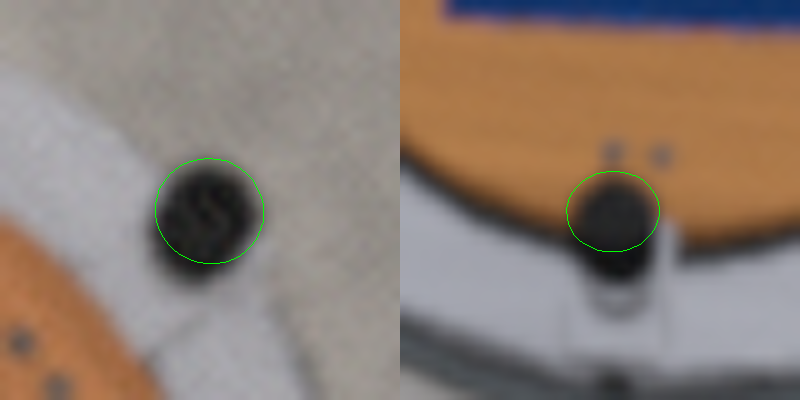

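The top-face circle fits the knob in both views to about 1–2 mm, and the bearing is about −53.5°. Now I approach it, cage it, and close in steps while watching the force.

```bash
python3 - <<'E'
from h import *
f=np.radians(-53.5); R=rot(f,-1); t=np.array([-np.sin(f),np.cos(f),0]); r=np.array([np.cos(f),np.sin(f),0])
robot.goto(pos(f,.20),R)
robot.servo_line(pos(f,.074),speed=.1)
print(robot.read_t(),robot.read_position()-pos(f,.074),robot.read_force())
f0=robot.read_force()
for g in(.5,.42,.38,.36):
    robot.move_gripper(g); F=robot.read_force()-f0
    print(g,robot.read_grip_width(),"t %.2f r %.2f z %.2f"%(F@t,F@r,F[2]),robot.read_t())
    if abs(F@t)>1.5: break
E
```

```text
3.6 [5.33995981e-04 1.23772124e-06 7.56652359e-04] [0.43387714 0.02294834 0.07633279]
0.5 0.4956888815148893 t -0.51 r -0.87 z 0.28 4.5
0.42 0.42200616176732175 t -0.25 r -0.04 z -1.51 4.9167
0.38 0.37878150702644975 t 0.17 r 0.44 z -0.06 5.2583
0.36 0.362552896514496 t 0.00 r 0.13 z -0.15 5.5333
```

```bash
cat >> h.py <<'E'
def force(n=4):
    v=[]
    for _ in range(n): v.append(robot.read_force()); robot.dwell(.02)
    return np.mean(v,0)
E
python3 - <<'E'
from h import *
f=np.radians(-53.5); t=np.array([-np.sin(f),np.cos(f),0]); r=np.array([np.cos(f),np.sin(f),0])
f0=force()
for g in(.35,.342,.334,.326,.318,.31):
    robot.move_gripper(g); F=force()-f0
    print(g,robot.read_grip_width(),"t %.2f r %.2f z %.2f"%(F@t,F@r,F[2]),robot.read_t())
    if abs(F@t)>2.5: break
E
```

```text
0.35 0.34748452198509866 t 1.37 r -1.10 z -0.20 5.8833
0.342 0.34358828190235813 t 2.19 r -0.25 z -1.08 6.1667
0.334 0.33167576160507534 t 2.10 r 0.26 z -1.20 6.45
0.326 0.3241443365079645 t 2.15 r 0.06 z -1.24 6.7333
0.318 0.3190620787911083 t 1.62 r 0.09 z -1.12 7.0167
0.31 0.3117393307975526 t 1.80 r 0.67 z -1.24 7.3
```

```bash
python3 - <<'E'
from h import *
f=np.radians(-53.5); t=np.array([-np.sin(f),np.cos(f),0]); r=np.array([np.cos(f),np.sin(f),0])
def rep(s):
    F=force(); print(s,"t %.2f r %.2f z %.2f"%(F@t,F@r,F[2]),"z",robot.read_position()[2],robot.read_grip_width(),robot.read_t())
rep("pre")
robot.move_gripper(0.0); rep("grip")
p=robot.read_position(); p=p+.0008*t
robot.servo_line(p,speed=.02); rep("centred")
for dz in(.004,.008,.0125):
    robot.servo_line(p+[0,0,dz],speed=.03); rep(dz)
E
```

```text
pre t 2.59 r 1.62 z -1.69 z 0.07405117272226605 0.3136239583359294 7.3667
grip t 2.09 r 1.72 z -1.03 z 0.07402996688856399 0.31015426048415184 7.65
centred t -1.00 r 1.92 z 0.77 z 0.07400466526884077 0.3092389859704528 7.9667
0.004 t -1.37 r 4.26 z -6.64 z 0.07741755305543954 0.3091532513649369 8.3167
0.008 t -1.73 r 5.16 z -7.87 z 0.08146531473976622 0.31116127783596026 8.6667
0.0125 t -1.37 r 5.82 z -8.43 z 0.08582568394929972 0.3134281147915739 9.0333
```

The lift force of 8.4 N matches the spring, so the pin is clear. Now I swing to about 4 mm short of the seen slot, lower to just above the ring, and loosen to a cage.

```bash
python3 - <<'E'
from h import *
p=robot.read_position(); v=p[:2]-C; a0=np.degrees(np.arctan2(v[1],v[0])); r0=np.hypot(*v); print(a0,r0)
def rep(s,a):
    F=force(2); a=np.radians(a); t=np.array([-np.sin(a),np.cos(a),0]); r=np.array([np.cos(a),np.sin(a),0])
    print(s,"t %.2f r %.2f z %.2f"%(F@t,F@r,F[2]),"z %.4f"%robot.read_position()[2],robot.read_grip_width(),robot.read_t())
    return F@r
z=.0862; rr=r0
for a in np.linspace(a0,-14.7,11)[1:]:
    f=np.radians(a); robot.servo_line(pos(f,z,rr),ori=rot(f,-1),speed=.04); 
    Fr=rep("%.1f"%a,a)
    if Fr>4: rr+=.0003
    elif Fr<-4: rr-=.0003
    if abs(Fr)>20: break
q,d=robot.grab_frame("scene"); cv2.imwrite("pics/s1.png",q[:,:,::-1]); np.save("s1.npy",d)
u=proj("scene",pos(np.radians(-14.7),.09))[0].astype(int)
cv2.imwrite("pics/s1c.png",cv2.resize(q[u[1]-70:u[1]+60,u[0]-90:u[0]+90,::-1],None,fx=4,fy=4,interpolation=cv2.INTER_CUBIC))
E
```

```text
-53.33773975347872 0.1499340059450141
-49.5 t 1.82 r 5.46 z -8.52 z 0.0856 0.3147058822966329 9.4583
-45.6 t 1.06 r 4.95 z -8.71 z 0.0858 0.3108995369243245 9.8917
-41.7 t 2.27 r 3.55 z -9.15 z 0.0860 0.30853539082290937 10.325
-37.9 t 1.26 r 3.11 z -9.11 z 0.0861 0.31201255121404037 10.7583
-34.0 t 1.34 r 3.71 z -8.98 z 0.0862 0.31552043257122464 11.1917
-30.2 t 1.79 r 4.09 z -9.07 z 0.0863 0.31683645251655956 11.625
-26.3 t 2.45 r 3.77 z -9.19 z 0.0862 0.31025358757048316 12.0583
-22.4 t 1.89 r 4.79 z -9.18 z 0.0862 0.3130936946927734 12.5
-18.6 t 1.37 r 3.58 z -8.90 z 0.0861 0.31683692889971016 12.9417
-14.7 t 1.62 r 4.15 z -8.95 z 0.0862 0.31298911957925163 13.3833
```

View pics/s1c.png

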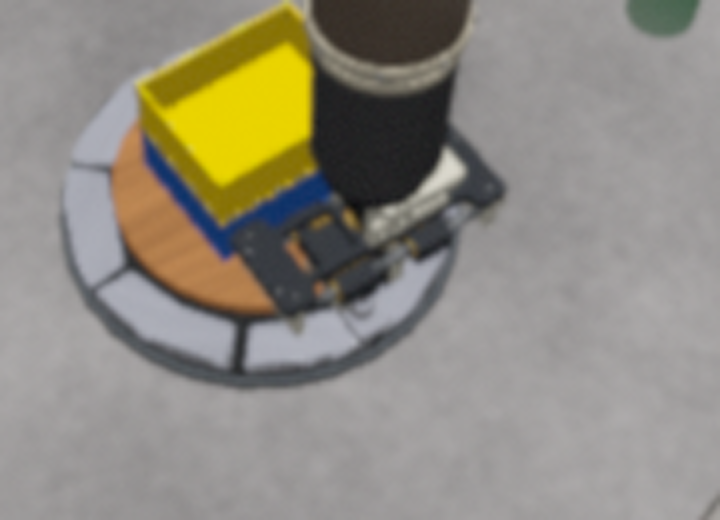

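The knob is held and the crates are still stacked. Now I lower, loosen, and sweep by feel.

```bash
python3 - <<'E'
from h import *
p=robot.read_position(); v=p[:2]-C; a=np.degrees(np.arctan2(v[1],v[0])); r0=np.hypot(*v); print(a,r0)
def ff(a,n=3):
    F=force(n); a=np.radians(a); t=np.array([-np.sin(a),np.cos(a),0]); r=np.array([np.cos(a),np.sin(a),0])
    return np.array([F@t,F@r,F[2]])
for z in(.084,.0828,.0822):
    robot.servo_line(pos(np.radians(a),z,r0),speed=.02); print(z,ff(a).round(2))
    if ff(a)[2]>-4: break
robot.move_gripper(.355); print("loose",robot.read_grip_width(),ff(a,5).round(2),robot.read_t())
z=robot.read_position()[2]
for i in range(30):
    a+=.2; f=np.radians(a); robot.servo_line(pos(f,z,r0),ori=rot(f,-1),speed=.01); F=ff(a)
    print("%.2f"%a,F.round(2))
    if F[0]<-4.5 or abs(F[0])>5 : break
print(robot.read_t(),robot.read_grip_width())
E
```

```text
-14.635491815914216 0.15115482298418573
0.084 [ 1.72  3.64 -8.49]
0.0828 [ 2.16  3.99 -7.65]
0.0822 [ 1.39  3.91 -8.32]
loose 0.3554298416711448 [ 0.16  0.13 -0.53] 14.9167
-14.44 [-0.26  0.56  0.21]
-14.24 [-0.    0.1   0.35]
-14.04 [ 0.42 -0.05  0.44]
-13.84 [-2.41  0.28  0.01]
-13.64 [-5.92  0.26  0.01]
16.4167 0.3561461886257547
```

The 5.9 N could be the drag plus tip friction. I continue in finer steps with an 11 N cap to tell friction from a hole wall.

```bash
python3 - <<'E'
from h import *
p=robot.read_position(); v=p[:2]-C; a=-13.64; r0=np.hypot(*v); z=.0822
print(np.degrees(np.arctan2(v[1],v[0])))
def ff(a,n=3):
    F=force(n); a=np.radians(a); t=np.array([-np.sin(a),np.cos(a),0]); r=np.array([np.cos(a),np.sin(a),0])
    return np.array([F@t,F@r,F[2]])
r0=.15115
for i in range(24):
    a+=.12; f=np.radians(a); robot.servo_line(pos(f,z,r0),ori=rot(f,-1),speed=.01); F=ff(a)
    print("%.2f"%a,F.round(2))
    if F[0]<-9: break
print(robot.read_t())
E
```

```text
-13.851104207358063
-13.52 [-5.91 -0.53  2.52]
-13.40 [-6.25 -0.79  2.69]
-13.28 [-6.08 -0.44  2.28]
-13.16 [-5.65 -0.45  2.22]
-13.04 [-5.54 -0.4   2.09]
-12.92 [-5.08 -0.24  2.12]
-12.80 [-5.59 -0.07  0.75]
-12.68 [-4.82  0.22  0.27]
-12.56 [ 0.01 -0.11 -0.15]
-12.44 [ 0.06 -0.26 -0.45]
-12.32 [-0.15  0.09 -0.51]
-12.20 [-0.79  0.25  0.51]
-12.08 [-1.48  0.59  0.28]
-11.96 [-1.37  0.23  1.05]
-11.84 [-1.64 -0.4   0.63]
-11.72 [-1.64  0.41  0.64]
-11.60 [-1.68 -0.45  0.95]
-11.48 [-1.08  0.47  0.7 ]
-11.36 [-0.95 -0.11  1.03]
-11.24 [-1.36  0.07  0.73]
-11.12 [-1.67  0.04  1.38]
-11.00 [-2.09  0.07  1.26]
-10.88 [-3.54  0.45  0.99]
-10.76 [-5.34  0.3   1.03]
23.6167
```

The feel signature is clear. Tip friction of about 5–6 N vanished at commanded −12.6°, meaning the pin dropped. After that there was drag only, then the far wall. Now I back off, open, retreat and check the knob height.

```bash
python3 - <<'E'
from h import *
a=-11.8; f=np.radians(a); robot.servo_line(pos(f,.0822,.15115),ori=rot(f,-1),speed=.01); print(force())
robot.move_gripper(1.0)
p=robot.read_position(); p[2]=.22; robot.servo_line(p,speed=.12); print(robot.read_t())
robot.goto([.40,-.42,.25],robot.read_tcp_rot()); print(robot.read_t(),force())
q,d=robot.grab_frame("top"); cv2.imwrite("pics/top2.png",q[:,:,::-1])
s,ds=robot.grab_frame("scene"); cv2.imwrite("pics/scene2.png",s[:,:,::-1])
for n,D in(("top",d),("scene",ds)):
    for nm,DD,ang in(("before",np.load(f"{n}0.npy"),-53.5),("now",D,-12.5)):
        P=cloud(n,DD); k=pos(np.radians(ang),.1)
        r=np.hypot(P[...,0]-k[0],P[...,1]-k[1]); K=P[(r<.03)&(P[...,2]>.1)&(P[...,2]<.13)]
        c=cv2.minEnclosingCircle(K[K[:,2]>np.percentile(K[:,2],60)-.004][:,:2].astype(np.float32))[0]; w=np.array(c)-C
        print(n,nm,len(K),"top z",np.percentile(K[:,2],[50,75,90]).round(4),"ang",np.degrees(np.arctan2(w[1],w[0])),np.hypot(*w))
o=ortho("top",np.ascontiguousarray(q[:,:,::-1]),.033,C,.2,1400)[:, :]
u=proj("scene",pos(-.2,.08))[0].astype(int)
c=cv2.resize(s[u[1]-50:u[1]+50,u[0]-60:u[0]+60,::-1],(672,560),interpolation=cv2.INTER_CUBIC)
cv2.imwrite("pics/f_o.png",o); cv2.imwrite("pics/f_s.png",c)
E
```

```text
[0.25245543 0.36064636 0.21956952]
26.4667
28.175 [ 0.39886084 -0.44022981  0.16605941]
top before 88 top z [0.1059 0.1071 0.1082] ang -53.438350692839286 0.14894671131857032
top now 87 top z [0.1055 0.107  0.1079] ang -12.152947132095722 0.1481370464609803
scene before 63 top z [0.1052 0.1069 0.1087] ang -53.89263379488018 0.14835399421009535
scene now 60 top z [0.1059 0.1073 0.1085] ang -11.894397450034816 0.1500820254348634
```

View pics/f_o.png

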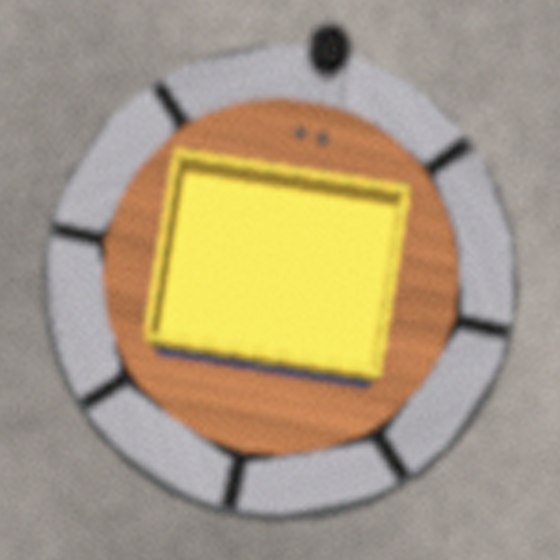

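View pics/f_s.png

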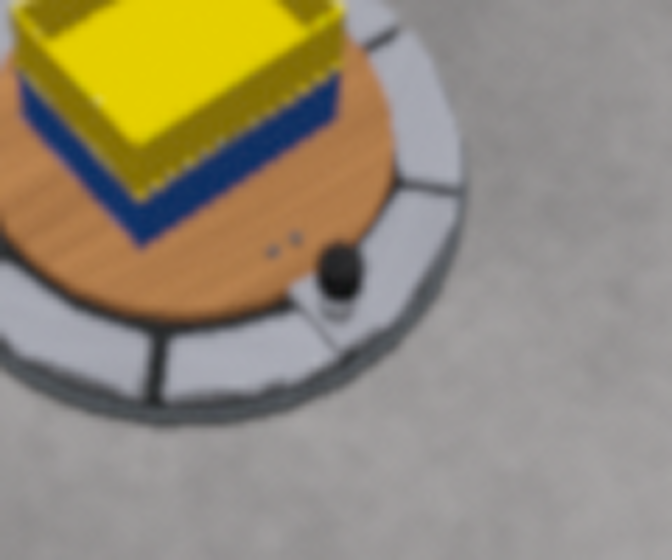

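The knob is at ortho pixel (329,48) and covers the next slot. The slot it left is visible at (448,153), and the crates are still stacked on the middle of the platter. Knob-top height matches the start within 1 mm, so I hand in.

```bash
python3 -c "
from rig import robot
robot.job_done(); print(robot.read_t())"
```

```text
the job is handed in; nothing more can be done
the job is handed in; nothing more can be done
```

The turntable is one hole on, anticlockwise, and my checks show the pin home in that hole. I handed the job in at about 28.3 s.

**What I did:** I gripped the knob, pulled the plunger up about 12 mm and swung the platter to just short of the slot seen in the camera. Then I lowered the pin to just above the ring, loosened the fingers to a cage, and nudged it on until the pin dropped in. The force at the tool along the swing stayed at about 6 N or less.

**Last checks:**
- **Position:** the knob moved from about −53.5° to −12°, roughly 0.72 rad. It now covers the next slot, and the slot it left is visible.
- **Pin depth:** the knob's top is at the same height as at the start, within 1 mm in both cameras. A pin resting on the ring would read about 7 mm higher.
- **Locking:** after the drop, the tip friction of 5–6 N vanished. About 4 mm of light travel followed, then the pin met the hole's far wall.
- **Scene:** the crates are still stacked in the middle of the platter. The arm is clear of everything and reads no load.

**Disagreements and limits:**
- The 4 mm of travel is a little more than the 3 mm of play in a hole; I put the difference down to give in the arm.
- I could not read the pin's force on the ring directly, so I inferred it from the wrist force.
- I did not check the cup, bottle, saucer and spoon in the last pictures. The arm's path stayed away from them.

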